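Ready the nail-heading press: shield to the setting arm, lever into its catch

ROBOT

A 6-joint arm with a two-finger parallel gripper is mounted at the origin on the work surface. World frame = base frame: x ahead of the robot, y to its left, z up, the work surface at z = 0. Lengths are in mm, angles in rad, forces in N, time in s.
With the tool pointing down it reaches from about 375 to 825 mm from the base axis. Payload 5.5 kg.
Tool frame: the origin (TCP) lies at the very end of the fingers, on their centre line; the grasp point (between the pads) lies 19 mm behind it (bot.grip_point_offset is the distance from the TCP to the grasp point, in mm); z points along the fingers, y is the line along which they close (so a half turn about z gives the same grasp; the last joint's range is limited). The gripper opens to 85 mm and grips with 20 to 120 N. Pads are 22 mm wide; open, the fingers measure 114 mm over their backs; the gripper's body (76 mm by 85 mm) begins 54 mm behind the grasp point. The pads swing forward as they close: fully open they stand 13 mm farther back than shut.
Start: joints at [1.243, 0.314, -0.047, 1.21, 0, 1.571], TCP at [193.173, 568.048, 231.299] pointing down, gripper open.
Joint ranges: [-2.67, 2.67], [-0.69, 1.73], [-1.03, 1.25], [-2.08, 2.16], [-1.42, 1.45], [-3.14, 3.14]. Speed limits (rad/s): [2.39, 2.39, 3.01, 3.14, 3.14, 3.14].

INTERFACE

Orientations are given as a rotation vector (axis times angle).
In Python, from workcell import bot gives the robot as it stands.
- The arm moves only by the shell command python3 -m pendant 'ROWS' [FORCE]. ROWS is JSON, a list of rows, each an object of numbers: "rx", "ry", "rz": the turn, a rotation vector about the tool's x, y, z in degrees; "dx", "dy", "dz": the shift along the tool's x, y, z in m; "hand": the closure in counts, from 0 (fully open) to 255 (shut). In form: [{"rx": .., "ry": .., "rz": .., "dx": .., "dy": .., "dz": .., "hand": ..}, ...]. A call has 1 to 10 rows; each row shifts and turns the commanded pose from where the row before left it, along the tool's axes as they then stand; what a row does not reach is not made up. A row lasts 1/10 s, in which the tool goes at most 50 mm and 8.59 degrees, less where a joint would pass 70% of its speed; a pose out of reach is approached as far as the arm can. A call with a gripper value outside its range is refused whole. The fingers move at their own pace and stop on an object; FORCE is the grip in N (left out, the last holds). Time passes only in rows, so rows that do not move let the fingers close. It gives the time, the measured TCP pose, the force, the opening and the grip force at its end, in the units of the state.
- bot.read_state(): the state, without advancing time (a new reading comes with each control period).
- bot.snapshot(name): name is "scene" or "top" or "wrist"; returns (picture, depth): 384x512x3 uint8, blue, green, red; 384x512 float32, mm along the optical axis (not along the pixel's ray), 0 where there is no reading.
- bot.get_calibration(name): a dict with "intrinsics" (3x3 intrinsics, pixels), "rvec" (rotation vector, rad) and "tvec" (3), from world to camera coordinates, as OpenCV has them; the wrist camera has in their place "hand_eye" (4x4, takes a point from camera to tool coordinates, whose origin is the TCP and whose axes are the flange's). Camera axes: x right, y down, z forward; pixel columns grow to the right and rows downward; lengths in mm; the calibration is good to about 2 mm. A picture is of the moment at which its call begins: read the wrist's pose just before it. get_calibration takes no time and is no camera call.
- bot.sign_off(): hands the job in; it is judged then, once.
The state is a dict: "clock": time; "qpos": joint angles; "dq": joint speeds; "effort": joint torques, N m; "ee_pos": TCP position; "orientation": TCP orientation; "force": force on the tool from outside, world axes, zero at the start; "torque": the same for the moment, N m; "finger_gap": finger opening in mm; "finger_force": force on a finger pad.
Only numpy, scipy, OpenCV 4.12 (cv2) and the standard library are available. Lean on these libraries where they do the work, as an engineer would, in place of code of your own. Each camera call takes 0.05 s, during which the arm holds its last target. There are 200 camera calls.

TASK

Get the nail-heading press ready for work: raise its stiff hinged shield (the plate with the loop handle) until the plate is tilted to the same angle as the flat setting arm beside it, and let go so it stands there by itself. Then push the sprung lever down until the catch holds it down. Leave the setting arm at its angle and the loose things on and around the press where they lie.

Things in the scene. Friction and masses are not known exactly. Their poses are not given: they have to be found in the camera images.
- press: Cast-iron hand press: base 300 x 400 x 20 mm. Origin: centre of its underside; x points from the handles (robot side) back to the hinges, y left, z up. Left: die block 140 mm wide, top at z 70 mm, under the shield. Right: the lever between two cheeks (tops at 155 mm) at the back; right of its middle the catch housing (42 x 34 mm, top at 175 mm).
- shield (a joint): Angle of the shield, rad: 0 = level over the die, grows as its front is raised (limit 1.6). Dark steel plate 136 mm wide, 5 mm thick, with a bright loop handle in front. The hinge is stiff: the shield stays where it is left, and takes about 6 N to move at the handle.
- shield_bar (a point): Middle of the loop handle's crossbar: round bar 12 mm thick, 94 mm long, parallel to the hinge (this frame's y), in line with the plate and 205 mm from the hinge axis. Gap between bar and plate edge: 64 mm, free right through. The frame turns with the shield: x lies in the plate and points to the hinge, z is normal to the plate.
- shield_hinge (a point): Point on the shield's hinge axis (along press y, at the back of the die block, 85 mm above the bench) straight behind shield_bar.
- setarm (a joint): Angle of the setting arm, rad, counted as for the shield: 0 = level, grows as its free end rises. When shield and setarm read the same, they are parallel.
- setarm_tip (a point): Middle of the free end of the setting arm: a bright flat steel bar 140 mm long, 18 mm deep, 8 mm thick, to the left of the shield (20 mm beside the plate), turning stiffly on the same hinge pin. x axis: from this end along the arm to the pin.
- lever (a joint): Angle of the lever, rad: 0 = fully up (arm rises 0.65 rad above level towards the robot), grows as it is pushed down; stop at 0.66. The catch bolt snaps over the lever's side lug at about 0.62; let go, the lever then rests at about 0.60. If not caught it springs back to 0. Takes up to about 15 N at the crossbar.
- lever_grip (a point): Centre of the wooden crossbar at the lever's free end: round, 26 mm thick, 94 mm long, along press y; 200 mm from the pivot axis. Push down on its top.
- lever_pivot (a point): Point on the lever's pivot axis (along press y, 130 mm above the bench), in the middle of the lever's width.
- nail0: Bystander: bright iron nail blank 117 mm long, 10 mm square, head 18 mm, lying on the bench in front of the press. Origin: middle of its underside.
- nail1: Bystander: bright iron nail blank 117 mm long, 10 mm square, head 18 mm, lying on the bench in front of the press. Origin: middle of its underside.
- nail2: Bystander: bright iron nail blank 117 mm long, 10 mm square, head 18 mm, lying on the bench left of the press. Origin: middle of its underside.
- nail3: Bystander: bright iron nail blank 117 mm long, 10 mm square, head 18 mm, lying on the bench left of the press. Origin: middle of its underside.
- hardie: Bystander: bronze hardie (blunt stepped wedge), 50 x 45 x 60 mm, standing right of the press. Origin: centre of its underside.
- punch: Bystander: stubby punch, ash handle 26 mm square, 136 mm long in all, lying right of the press. Origin: its underside, near the middle.
- washer: Bystander: rusty square washer plate 80 x 80 x 6 mm lying on the press's base, in front, between die block and lever. Origin: centre of its underside.

How it is judged:
By the outcome, as a careful person would: the job done as asked, in the order asked, and still so for the second after the job is handed in, with the robot touching nothing.
It also fails if it takes over 48 s, if anything falls off the work surface, if the arm or the gripper's body presses on something with over 40 N, if the wrist force passes 120 N, or if a joint passes its speed limit or range.

## Working session

There is one attempt and no reset: what is moved stays moved. The work goes in short steps, Python scripts to look and compute and a shell command to move; the robot and the scene stay as the last step left them, time stands still between calls to the robot, and variables do not carry over. Pictures are saved under pics/ and viewed, at most 10 in all, crops included, and the job is handed in when it is done.

```bash
ls; mkdir -p pics
cat > h.py <<'E'
import numpy as np, cv2
from workcell import bot
from scipy.spatial.transform import Rotation as R
def cam(n):
    c=bot.get_calibration(n);K=np.array(c["intrinsics"],float)
    if "hand_eye" in c:
        s=bot.read_state();T=np.eye(4);T[:3,:3]=R.from_rotvec(s["orientation"]).as_matrix();T[:3,3]=s["ee_pos"]
        return K,T@np.array(c["hand_eye"])
    M=np.eye(4);M[:3,:3]=R.from_rotvec(np.ravel(c["rvec"])).as_matrix();M[:3,3]=np.ravel(c["tvec"])
    return K,np.linalg.inv(M)
def cloud(n):
    K,T=cam(n);im,d=bot.snapshot(n)
    v,u=np.mgrid[:d.shape[0],:d.shape[1]]
    P=np.stack([(u-K[0,2])/K[0,0]*d,(v-K[1,2])/K[1,1]*d,d],-1)@T[:3,:3].T+T[:3,3]
    P[d==0]=np.nan
    return im,P
E
python3 - <<'E'
from h import *
for n in("scene","top"):
    im,P=cloud(n);cv2.imwrite(f"pics/{n}0.png",im);np.save(f"pics/{n}0.npy",P);print(n,cam(n)[1].round(2).tolist())
s=bot.read_state();print(s)
E
```

```text
pics
scene [[-0.6, 0.65, -0.46, 1057.2], [0.8, 0.5, -0.33, 375.09], [0.01, -0.57, -0.83, 1007.25], [0.0, 0.0, 0.0, 1.0]]
top [[0.01, -0.99, 0.13, 449.57], [-1.0, -0.01, -0.02, 54.62], [0.02, -0.13, -0.99, 1351.78], [0.0, 0.0, 0.0, 1.0]]
{'clock': 0.1, 'qpos': array([ 1.24302235e+00,  3.14138272e-01, -4.79684435e-02,  1.21017494e+00,
        5.39024371e-06,  1.57081911e+00]), 'dq': array([ 4.04705404e-04, -2.21726946e-04,  2.89513208e-03,  2.06799578e-04,
        2.13875303e-05,  1.06772116e-04]), 'effort': array([ 3.42513267e-04, -5.40767026e+01,  3.40540767e+01,  1.12299848e-02,
       -3.02622686e-05,  1.67758986e-05]), 'ee_pos': array([192.99830477, 567.58156443, 230.53564228]), 'orientation': array([-5.12559230e-01, -3.09924608e+00,  2.30032631e-03]), 'force': array([-0.28974193, -0.0529394 , -0.28214262]), 'torque': array([ 0.02278003, -0.04792611,  0.00099865]), 'finger_force': 0.0, 'finger_gap': 85.64651596229072}
```

View pics/scene0.png

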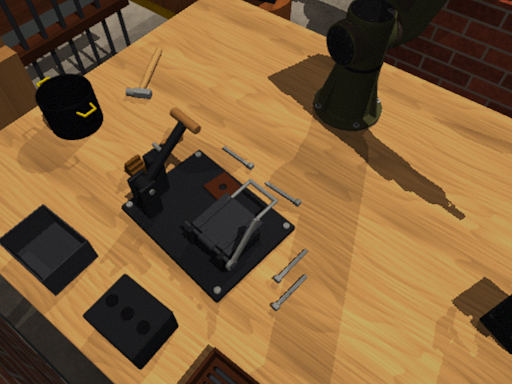

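View pics/top0.png

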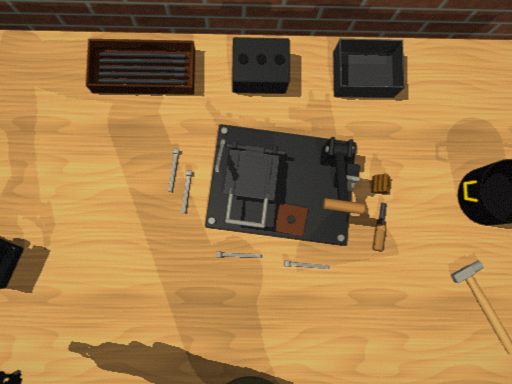

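The scene view shows the press with its lever crossbar near (185,120), its shield handle bar near (265,200) and its setting arm near (245,240). In the top view the bolts are at (223,130), (211,221) and (341,238), the handle bar is near (246,224), the setting arm near (220,155), and the lever grip near (344,206).

Run:
```python
from h import *
a=cv2.imread("pics/scene0.png")[90:310,110:310];b=cv2.imread("pics/top0.png")[115:275,150:400]
a=cv2.resize(a,None,fx=2.7,fy=2.7,interpolation=cv2.INTER_CUBIC);b=cv2.resize(b,None,fx=3.2,fy=3.2,interpolation=cv2.INTER_CUBIC)
a=np.clip(a*1.6,0,255).astype('uint8');b=np.clip(b*1.6,0,255).astype('uint8')
cv2.imwrite("pics/a.png",a);cv2.imwrite("pics/b.png",b)
P=np.load("pics/top0.npy")
for u,v in[(223,130),(211,221),(341,238),(354,145),(220,155),(219,165),(221,145),(246,224),(228,223),(266,225),(250,170),(245,190),(265,190),(240,160),(275,160),(344,206),(326,203),(362,209),(230,205),(268,205)]:
    print((u,v),np.nanmedian(P[v-1:v+2,u-1:u+2].reshape(-1,3),0).round(1), P[v,u].round(1))
```

```text
(223, 130) [797.4  83.   26.4] [797.2  82.9  27.5]
(211, 221) [537.4 112.3  27.9] [537.2 112.2  31.4]
(341, 238) [ 494.3 -250.4   25.4] [ 494.3 -250.2   26.2]
(354, 145) [ 759.2 -293.7   22.1] [ 761.8 -294.4   16.5]
(220, 155) [697.7  86.8 157.4] [697.4  86.8 158.3]
(219, 165) [667.4  90.1 193.7] [664.2  87.8 197.8]
(221, 145) [736.8  85.9 102.1] [734.7  85.9 109.7]
(246, 224) [525.5  17.3 106. ] [525.5  17.3 104.6]
(228, 223) [530.1  65.1  22. ] [533.2  65.2  16.2]
(266, 225) [526.6 -41.4  20.9] [528.6 -41.4  18.5]
(250, 170) [671.4   7.5  91.1] [671.4   7.5  92.1]
(245, 190) [616.7  20.5  96.4] [616.9  20.4  93. ]
(265, 190) [617.1 -32.8  95.8] [617.1 -32.8  96.5]
(240, 160) [698.5  34.6  90.9] [698.8  34.6  89.2]
(275, 160) [700.  -60.2  89.9] [700.  -59.9  90.1]
(344, 206) [ 560.1 -203.8  262.4] [ 560.2 -204.4  261.1]
(326, 203) [ 566.5 -162.6  261.4] [ 566.6 -162.6  261.4]
(362, 209) [ 553.4 -246.2  263.9] [ 553.4 -245.3  263.8]
(230, 205) [575.1  59.9 102.3] [575.1  59.9 103.8]
(268, 205) [582.  -46.7  20.2] [584.9 -46.7  19.4]
```

View pics/a.png

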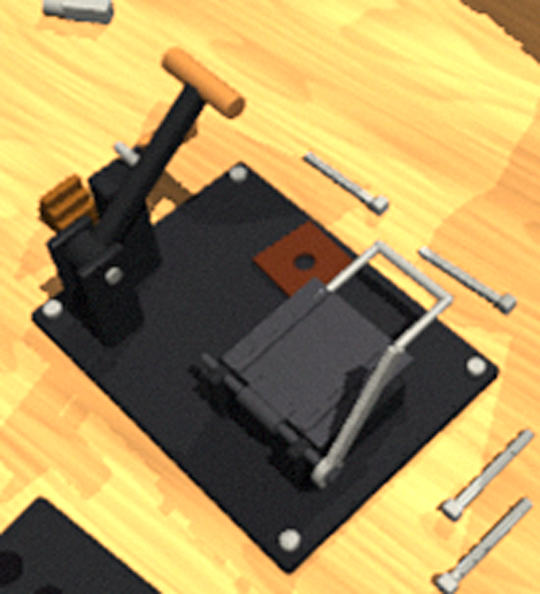

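View pics/b.png

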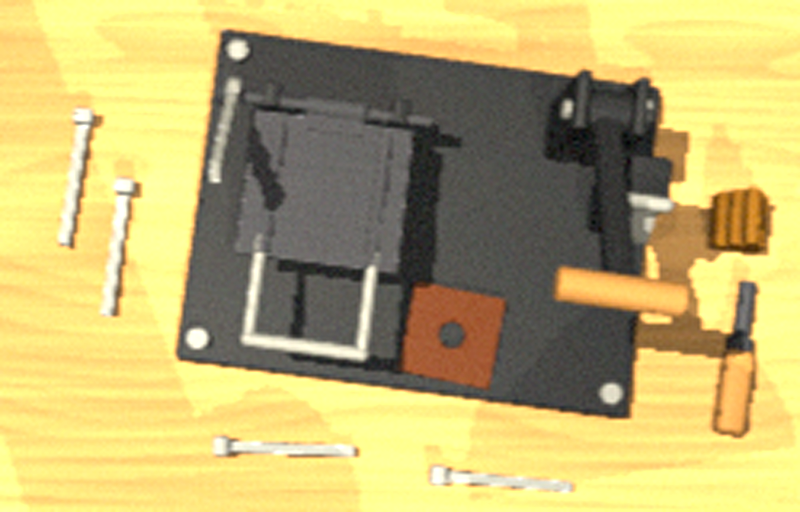

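The crops show the shield almost level, with its bar corners at top-image (227,221) and (264,225). The setting arm is the bright bar from scene (229,265) to (258,219), and the lever crossbar runs from (324,202) to (365,210) in the top view.

Run:
```python
from h import *
yaw=-0.115;c,s=np.cos(yaw),np.sin(yaw)
Rp=np.array([[c,s,0],[-s,c,0],[0,0,1]]) # world->press axes
O=np.array([537.4,112.3,0])
for n,box in(("scene",(222,210,266,276)),("top",(212,136,228,176))):
    im=cv2.imread(f"pics/{n}0.png").astype(int);P=np.load(f"pics/{n}0.npy")
    u0,v0,u1,v1=box;m=np.zeros(im.shape[:2],bool);m[v0:v1,u0:u1]=1
    hsv=cv2.cvtColor(im.astype('uint8'),cv2.COLOR_BGR2HSV)
    m&=(im.max(2)>75)&(hsv[...,1]<70)
    Q=P[m]@Rp.T-Rp@O; Q=Q[np.isfinite(Q).all(1)]
    Q=Q[(Q[:,2]>75)&(Q[:,2]<240)]
    med=np.median(Q[:,1]);Q=Q[abs(Q[:,1]-med)<9]
    print(n,len(Q),"y",med,np.percentile(Q,[2,50,98],axis=0).round(1).tolist())
    XZ=Q[:,[0,2]].astype(np.float32)
    l=cv2.fitLine(XZ,cv2.DIST_HUBER,0,.01,.01).ravel();ang=np.arctan2(-l[1],l[0]);print("angle",ang,np.pi+ang,l)
    # shield plate
im=cv2.imread("pics/top0.png");P=np.load("pics/top0.npy")
Q=P[158:192,236:276].reshape(-1,3)@Rp.T-Rp@O
Q=Q[np.isfinite(Q).all(1)&(Q[:,2]>78)&(Q[:,2]<110)]
A=np.c_[Q[:,:2],np.ones(len(Q))]
for _ in range(4):
    k=np.linalg.lstsq(A,Q[:,2],rcond=None)[0];r=abs(A@k-Q[:,2]);A,Q=A[r<4],Q[r<4]
print("plate",k,len(Q),"angle",np.arctan(-k[0]))
# bar
Q=P[205:232,222:272].reshape(-1,3)@Rp.T-Rp@O;Q=Q[Q[:,2]>85]
F=Q[Q[:,0]<12] if 0 else Q
print("handle pct",np.nanpercentile(F,[1,3,10,50,99],axis=0).round(1).tolist())
B=Q[Q[:,0]<np.nanmin(Q[:,0])+14];print("bar",len(B),np.median(B,0),B.min(0),B.max(0)); print("barworld",Rp.T@np.median(B,0)+O)
# lever bar
Q=P[196:216,320:370].reshape(-1,3);Q=Q[Q[:,2]>235];print("lever bar",len(Q),np.median(Q,0),Q.min(0),Q.max(0))
xy=Q[:,:2].astype(np.float32);l=cv2.fitLine(xy,cv2.DIST_L2,0,.01,.01).ravel();print(l)
```

```text
scene 203 y -5.223638658945006 [[118.5, -9.4, 93.0], [166.7, -4.4, 147.5], [216.6, -1.6, 199.5]]
angle 0.89065737 4.03225 [  0.6289011  -0.7774853 167.54973   148.30772  ]
top 106 y -5.8856376641389545 [[116.0, -9.9, 87.3], [167.6, -5.9, 148.6], [217.2, 0.7, 198.5]]
angle 0.88181126 4.023404 [  0.6357541  -0.7718916 169.96838   145.5058   ]
plate [-7.82682508e-02 -2.67590082e-03  1.02715746e+02] 1155 angle 0.07810901399974256
handle pct [[-3.6, -145.6, 95.8], [-3.3, -144.7, 96.7], [-2.0, -142.3, 99.3], [6.0, -98.7, 103.4], [55.2, -42.3, 110.4]]
bar 189 [  2.12859097 -95.09622111 104.61789433] [  -3.73492028 -145.88788705   96.11583277] [ 10.20831703 -41.67565725 113.17034722]
barworld [528.60255472  17.58766117 104.61789433]
lever bar 498 [ 562.18406468 -205.11853089  259.80119847] [ 544.91735119 -252.25641203  237.70085633] [ 586.1790092  -158.62241793  267.54757571]
[ 1.2485518e-01  9.9217498e-01  5.6277802e+02 -2.0450826e+02]
```

Setting arm ≈ 0.885 rad, shield 0.078 rad, bar centre ≈ (527,17,101). The heights and lengths agree with the given hinge. I'm moving above the bar now.

```bash
python3 -m pendant '[{"dx":-0.035,"dy":-0.03},{"dx":-0.035,"dy":-0.03},{"dx":-0.035,"dy":-0.03},{"dx":-0.035,"dy":-0.03},{"dx":-0.035,"dy":-0.03},{"dx":-0.035,"dy":-0.03},{"dx":-0.035,"dy":-0.03},{"dx":-0.035,"dy":-0.03},{"dx":-0.035,"dy":-0.03},{"dx":-0.035,"dy":-0.03}]'
python3 -m pendant '[{"dx":-0.035,"dy":-0.03,"hand":100},{"dx":-0.035,"dy":-0.03,"hand":100},{"dx":-0.035,"dy":-0.03,"hand":100},{"hand":100}]'
python3 -m pendant '[{"rz":8},{"rz":8},{"rz":8},{"rz":8},{"rz":8},{"rz":8},{"rz":8},{"rz":8},{"rz":8},{"rz":5.8}]' 20
python3 - <<'E'
from h import *
s=bot.read_state();M=R.from_rotvec(s["orientation"]).as_matrix();print(s["ee_pos"],s["clock"],s["finger_gap"],s["qpos"].round(2));print(M.round(3))
print("delta in tool to bar",M.T@(np.array([527,17.,101])-s["ee_pos"]))
im,P=cloud("wrist");cv2.imwrite("pics/w1.png",im);np.save("pics/w1.npy",P)
E
```

```text
[192.99830477 567.58156443 230.53564228] 0.1 85.64651596229072 [ 1.24  0.31 -0.05  1.21  0.    1.57]
[[-0.947  0.322 -0.   ]
 [ 0.322  0.947 -0.001]
 [ 0.    -0.001 -1.   ]]
delta in tool to bar [-493.48221145 -413.53795485  130.14738188]invalid input
invalid input
invalid input
```

View pics/w1.png

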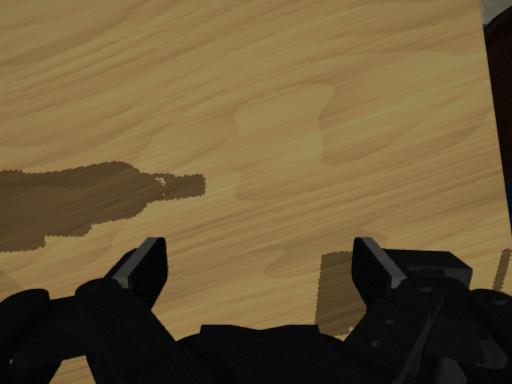

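The wrist view shows only bench: the moves were refused, so every row probably needs all its keys.

```bash
python3 -m pendant '[{"rx":0,"ry":0,"rz":0,"dx":-0.035,"dy":-0.03,"dz":0,"hand":100},{"rx":0,"ry":0,"rz":0,"dx":-0.035,"dy":-0.03,"dz":0,"hand":100},{"rx":0,"ry":0,"rz":0,"dx":-0.035,"dy":-0.03,"dz":0,"hand":100},{"rx":0,"ry":0,"rz":0,"dx":-0.035,"dy":-0.03,"dz":0,"hand":100},{"rx":0,"ry":0,"rz":0,"dx":-0.035,"dy":-0.03,"dz":0,"hand":100},{"rx":0,"ry":0,"rz":0,"dx":-0.035,"dy":-0.03,"dz":0,"hand":100},{"rx":0,"ry":0,"rz":0,"dx":-0.035,"dy":-0.03,"dz":0,"hand":100},{"rx":0,"ry":0,"rz":0,"dx":-0.035,"dy":-0.03,"dz":0,"hand":100},{"rx":0,"ry":0,"rz":0,"dx":-0.035,"dy":-0.03,"dz":0,"hand":100},{"rx":0,"ry":0,"rz":0,"dx":-0.035,"dy":-0.03,"dz":0,"hand":100}]'
```

```text
clock: 1.15
ee_pos: [428.4, 169.6, 231.3]
orientation: [0.512, 3.099, 0.0]
force: [0.2, 0.3, -0.5]
finger_gap: 51.9
finger_force: 0.0
```

```bash
python3 -m pendant '[{"rx":0,"ry":0,"rz":0,"dx":-0.0356,"dy":-0.0282,"dz":0,"hand":100},{"rx":0,"ry":0,"rz":0,"dx":-0.0356,"dy":-0.0282,"dz":0,"hand":100},{"rx":0,"ry":0,"rz":0,"dx":-0.0356,"dy":-0.0282,"dz":0,"hand":100},{"rx":0,"ry":0,"rz":0,"dx":-0.0356,"dy":-0.0282,"dz":0,"hand":100},{"rx":0,"ry":0,"rz":8,"dx":0,"dy":0,"dz":0,"hand":100},{"rx":0,"ry":0,"rz":8,"dx":0,"dy":0,"dz":0,"hand":100},{"rx":0,"ry":0,"rz":8,"dx":0,"dy":0,"dz":0,"hand":100},{"rx":0,"ry":0,"rz":8,"dx":0,"dy":0,"dz":0,"hand":100},{"rx":0,"ry":0,"rz":8,"dx":0,"dy":0,"dz":0,"hand":100},{"rx":0,"ry":0,"rz":8,"dx":0,"dy":0,"dz":0,"hand":100}]' 20
python3 -m pendant '[{"rx":0,"ry":0,"rz":8,"dx":0,"dy":0,"dz":0,"hand":100},{"rx":0,"ry":0,"rz":8,"dx":0,"dy":0,"dz":0,"hand":100},{"rx":0,"ry":0,"rz":8,"dx":0,"dy":0,"dz":0,"hand":100},{"rx":0,"ry":0,"rz":5.8,"dx":0,"dy":0,"dz":0,"hand":100},{"rx":0,"ry":0,"rz":0,"dx":0,"dy":0,"dz":0,"hand":100}]'
python3 - <<'E'
from h import *
im,P=cloud("wrist");s=bot.read_state();M=R.from_rotvec(s["orientation"]).as_matrix();print(s["ee_pos"],s["clock"],s["qpos"].round(2));print(M.round(3))
print("delta in tool to bar",M.T@(np.array([527,17.,101])-s["ee_pos"]))
cv2.imwrite("pics/w1.png",np.clip(im*1.6,0,255).astype('uint8'));np.save("pics/w1.npy",P)
E
```

```text
clock: 2.15
ee_pos: [526.2, 18.6, 231.0]
orientation: [-1.736, -2.618, 0.001]
force: [-0.0, -0.2, -0.9]
finger_gap: 51.8
finger_force: 0.0
clock: 2.65
ee_pos: [526.2, 18.7, 231.0]
orientation: [-2.345, -2.09, 0.001]
force: [-1.0, 0.4, 0.4]
finger_gap: 52.2
finger_force: 0.0
[526.24678989  18.66614971 231.06572058] 2.7 [ 0.04  0.18 -0.22  1.17 -0.    1.72]
[[ 0.112  0.994 -0.001]
 [ 0.994 -0.112 -0.   ]
 [-0.    -0.001 -1.   ]]
delta in tool to bar [ -1.55822876   1.0015126  130.06538335]
```

View pics/w1.png

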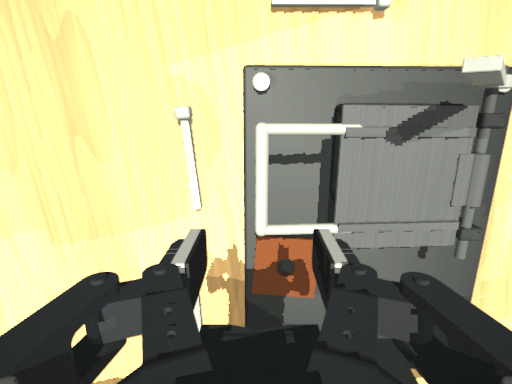

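The wrist view shows the bar vertical at column 262, rows 125–235, midway between the fingers, with the setting arm tip at (485,72). I'll check the bar centre by depth.

Run:
```python
from h import *
P=np.load("pics/w1.npy")
Q=P[130:232,256:269].reshape(-1,3);Q=Q[Q[:,2]>90];print(len(Q),np.median(Q,0),np.percentile(Q,2,axis=0),np.percentile(Q,98,axis=0))
s=bot.read_state();M=R.from_rotvec(s["orientation"]).as_matrix();c=np.median(Q,0)-[0,0,5];print(M.T@(c-s["ee_pos"]))
```

```text
1277 [528.70846014  21.62975122 106.2603156 ] [519.74000731 -26.4613865  102.91674602] [537.44475016  62.93131012 108.16412119]
[  3.234273     2.17829051 129.80400781]
```

```bash
python3 -m pendant '[{"rx":0,"ry":0,"rz":0,"dx":0,"dy":0.0015,"dz":0.04,"hand":100},{"rx":0,"ry":0,"rz":0,"dx":0,"dy":0,"dz":0.04,"hand":100},{"rx":0,"ry":0,"rz":0,"dx":0,"dy":0,"dz":0.04,"hand":100},{"rx":0,"ry":0,"rz":0,"dx":0,"dy":0,"dz":0.025,"hand":100},{"rx":0,"ry":0,"rz":0,"dx":0,"dy":0,"dz":0,"hand":100}]' 20
python3 -m pendant '[{"rx":0,"ry":0,"rz":0,"dx":0,"dy":0,"dz":0,"hand":255},{"rx":0,"ry":0,"rz":0,"dx":0,"dy":0,"dz":0,"hand":255},{"rx":0,"ry":0,"rz":0,"dx":0,"dy":0,"dz":0,"hand":255},{"rx":0,"ry":0,"rz":0,"dx":0,"dy":0,"dz":0,"hand":255},{"rx":0,"ry":0,"rz":0,"dx":0,"dy":0,"dz":0,"hand":255},{"rx":0,"ry":0,"rz":0,"dx":0,"dy":0,"dz":0,"hand":255}]' 20
```

```text
clock: 3.2
ee_pos: [524.5, 18.4, 82.7]
orientation: [-2.34, -2.09, 0.009]
force: [-0.7, 0.8, 0.9]
finger_gap: 51.7
finger_force: 0.0
clock: 3.8
ee_pos: [527.9, 18.8, 86.8]
orientation: [-2.345, -2.09, -0.001]
force: [-3.2, 1.3, 2.2]
finger_gap: 11.4
finger_force: 22.1
```

```bash
python3 -m pendant '[{"rx":0,"ry":0,"rz":0,"dx":0,"dy":0.002,"dz":-0.0165,"hand":255},{"rx":0,"ry":0,"rz":0,"dx":0,"dy":0.0032,"dz":-0.0161,"hand":255},{"rx":0,"ry":0,"rz":0,"dx":0,"dy":0.0046,"dz":-0.016,"hand":255},{"rx":0,"ry":0,"rz":0,"dx":0,"dy":0.0058,"dz":-0.0153,"hand":255},{"rx":0,"ry":0,"rz":0,"dx":0,"dy":0.0071,"dz":-0.015,"hand":255},{"rx":0,"ry":0,"rz":0,"dx":0,"dy":0,"dz":0,"hand":255}]' 35
python3 -m pendant '[{"rx":0,"ry":0,"rz":0,"dx":0,"dy":0.0082,"dz":-0.0143,"hand":255},{"rx":0,"ry":0,"rz":0,"dx":0,"dy":0.0094,"dz":-0.0137,"hand":255},{"rx":0,"ry":0,"rz":0,"dx":0,"dy":0.0104,"dz":-0.0127,"hand":255},{"rx":0,"ry":0,"rz":0,"dx":0,"dy":0.0115,"dz":-0.012,"hand":255},{"rx":0,"ry":0,"rz":0,"dx":0,"dy":0,"dz":0,"hand":255},{"rx":0,"ry":0,"rz":0,"dx":0,"dy":0,"dz":0,"hand":255}]'
cat > m.py <<'E'
from h import *
yaw=-0.115;c,s=np.cos(yaw),np.sin(yaw)
Rp=np.array([[c,s,0],[-s,c,0],[0,0,1]]);O=np.array([537.4,112.3,0])
def line(Q):
    l=cv2.fitLine(Q[:,[0,2]].astype(np.float32),cv2.DIST_HUBER,0,.01,.01).ravel();a=-np.arctan(l[1]/l[0]);
    return a, l[2]+(l[3]-85)/np.tan(a)
def go(tag):
  for n in("scene","top"):
    im,P=cloud(n);cv2.imwrite(f"pics/{n}{tag}.png",im)
    hsv=cv2.cvtColor(im,cv2.COLOR_BGR2HSV);m=(im.max(2)>75)&(hsv[...,1]<70)
    L=(P-O)@Rp.T;x,y,z=L[...,0],L[...,1],L[...,2]
    A=L[m&(abs(y+5.5)<9)&(z>100)&(z<190)&(x>100)&(x<225)];print(n,"setarm",len(A),line(A))
    # plate points: dark, along lateral -45..-145 , within 20 mm of a plane through hinge at ~.88
    for t0 in (.8,.9):
        u=np.cos(t0)*(207-x)+np.sin(t0)*(z-85);w=np.sin(t0)*(x-207)+np.cos(t0)*(z-85)
        k=(y<-45)&(y>-145)&(u>35)&(u<125)&(abs(w)<16)&~m
        Q=L[k]
        if len(Q)>30:print(n,"plate",t0,len(Q),line(Q))
E
python3 -c "
import m;m.go('1')"
```

```text
clock: 4.4
ee_pos: [548.8, 16.2, 166.0]
orientation: [-2.343, -2.088, 0.004]
force: [-10.3, 2.1, 6.5]
finger_gap: 10.4
finger_force: 35.5
clock: 5.0
ee_pos: [585.4, 11.8, 219.4]
orientation: [-2.341, -2.087, 0.007]
force: [-20.9, 2.4, 20.6]
finger_gap: 10.5
finger_force: 36.5
scene setarm 173 (np.float32(0.8949781), np.float32(218.44278))
scene plate 0.8 1253 (np.float32(0.773386), np.float32(210.66403))
scene plate 0.9 1260 (np.float32(0.77382404), np.float32(210.60736))
top setarm 62 (np.float32(0.89448535), np.float32(218.69974))
```

The plate reads 0.774 and the setting arm about 0.89. The force is radial compression, so I'll ease outward by about 4 mm while finishing the arc.

```bash
python3 -m pendant '[{"rx":0,"ry":0,"rz":0,"dx":0,"dy":-0.0027,"dz":-0.003,"hand":255},{"rx":0,"ry":0,"rz":0,"dx":0,"dy":0.0083,"dz":-0.008,"hand":255},{"rx":0,"ry":0,"rz":0,"dx":0,"dy":0.0088,"dz":-0.0075,"hand":255},{"rx":0,"ry":0,"rz":0,"dx":0,"dy":0,"dz":0,"hand":255},{"rx":0,"ry":0,"rz":0,"dx":0,"dy":0,"dz":0,"hand":255}]'
python3 -c "
import m;m.go('2')"
```

```text
clock: 5.6
ee_pos: [603.4, 9.6, 236.8]
orientation: [-2.345, -2.09, 0.002]
force: [-5.7, 0.6, 5.7]
finger_gap: 10.3
finger_force: 36.7
scene setarm 177 (np.float32(0.90117687), np.float32(217.26355))
scene plate 0.8 1149 (np.float32(0.8865032), np.float32(210.77539))
scene plate 0.9 1193 (np.float32(0.889346), np.float32(210.58948))
top setarm 66 (np.float32(0.9031293), np.float32(217.8945))
```

```bash
python3 -m pendant '[{"rx":0,"ry":0,"rz":0,"dx":0,"dy":0,"dz":0,"hand":100},{"rx":0,"ry":0,"rz":0,"dx":0,"dy":0,"dz":0,"hand":100},{"rx":0,"ry":0,"rz":0,"dx":0,"dy":0,"dz":0,"hand":100},{"rx":0,"ry":0,"rz":0,"dx":0,"dy":0,"dz":0,"hand":100},{"rx":0,"ry":0,"rz":0,"dx":0,"dy":0,"dz":-0.03,"hand":100},{"rx":0,"ry":0,"rz":0,"dx":0,"dy":0,"dz":-0.045,"hand":100},{"rx":0,"ry":0,"rz":0,"dx":0,"dy":-0.02,"dz":-0.045,"hand":100},{"rx":0,"ry":0,"rz":0,"dx":0,"dy":-0.03,"dz":-0.02,"hand":100},{"rx":0,"ry":0,"rz":0,"dx":0,"dy":0,"dz":0,"hand":100},{"rx":0,"ry":0,"rz":0,"dx":0,"dy":0,"dz":0,"hand":100}]'
python3 - <<'E'
import m
from h import *
m.go('3');m.go('3b')
im,P=cloud("wrist");cv2.imwrite("pics/w3.png",np.clip(im*1.6,0,255).astype('uint8'));np.save("pics/w3.npy",P)
E
```

```text
clock: 6.7
ee_pos: [554.8, 15.5, 377.0]
orientation: [2.344, 2.089, 0.002]
force: [0.3, 0.4, -0.4]
finger_gap: 51.4
finger_force: 0.0
scene setarm 160 (np.float32(0.8977887), np.float32(218.37222))
scene plate 0.8 1164 (np.float32(0.8942328), np.float32(210.01848))
scene plate 0.9 1207 (np.float32(0.89741874), np.float32(209.76128))
top setarm 32 (np.float32(0.8612771), np.float32(224.43652))
scene setarm 162 (np.float32(0.89714754), np.float32(218.20833))
scene plate 0.8 1158 (np.float32(0.8903988), np.float32(210.50208))
scene plate 0.9 1200 (np.float32(0.89355785), np.float32(210.31598))
top setarm 32 (np.float32(0.8796454), np.float32(220.66281))
```

View pics/w3.png

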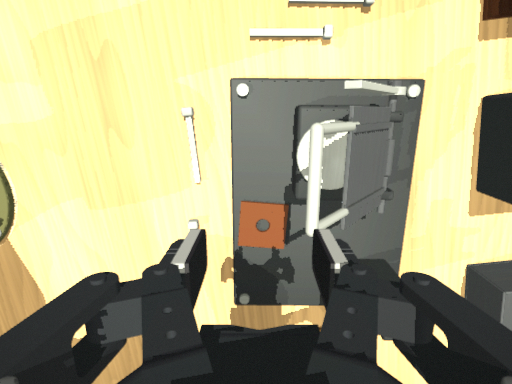

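The wrist view shows the shield standing alone (bar at column 317) and the nails and washer undisturbed. Shield 0.893 vs setting arm 0.897, so they are parallel. Next is the lever.

```bash
python3 -m pendant '[{"rx":0,"ry":0,"rz":0,"dx":-0.0436,"dy":0.0068,"dz":0,"hand":255},{"rx":0,"ry":0,"rz":0,"dx":-0.0436,"dy":0.0068,"dz":0,"hand":255},{"rx":0,"ry":0,"rz":0,"dx":-0.0436,"dy":0.0068,"dz":0,"hand":255},{"rx":0,"ry":0,"rz":0,"dx":-0.0436,"dy":0.0068,"dz":0,"hand":255},{"rx":0,"ry":0,"rz":0,"dx":-0.0436,"dy":0.0068,"dz":0,"hand":255},{"rx":0,"ry":0,"rz":0,"dx":0,"dy":0,"dz":0.04,"hand":255},{"rx":0,"ry":0,"rz":0,"dx":0,"dy":0,"dz":0.04,"hand":255},{"rx":0,"ry":0,"rz":0,"dx":0,"dy":0,"dz":0,"hand":255},{"rx":0,"ry":0,"rz":0,"dx":0,"dy":0,"dz":0,"hand":255}]' 30
python3 - <<'E'
from h import *
im,P=cloud("wrist");cv2.imwrite("pics/w4.png",np.clip(im*1.6,0,255).astype('uint8'))
hsv=cv2.cvtColor(im,cv2.COLOR_BGR2HSV)
m=(P[...,2]>240)&(P[...,2]<275)&(hsv[...,1]>90)
Q=P[m];print(len(Q),np.median(Q,0),np.percentile(Q,[1,99],axis=0).round(1).tolist())
T=Q[Q[:,2]>np.percentile(Q[:,2],75)];print(T.mean(0))
E
```

```text
clock: 7.85
ee_pos: [562.7, -204.8, 296.0]
orientation: [-2.344, -2.089, 0.002]
force: [0.5, -0.1, 0.5]
finger_gap: 0.6
finger_force: 0.0
3526 [ 564.02895796 -184.33548047  262.39840621] [[549.1, -217.5, 248.8], [577.8, -160.3, 265.2]]
[ 564.19450256 -184.93646194  264.36246208]
```

View pics/w4.png

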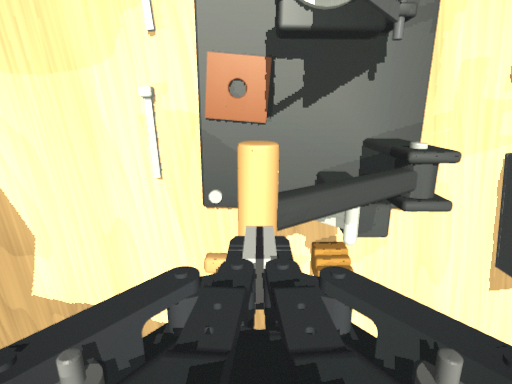

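The wrist view shows the closed fingers at column 260, over the grip bar at column 258, with the bar top at z 264. I'll go down to contact and push along the arc.

```bash
python3 -m pendant '[{"rx":0,"ry":0,"rz":0,"dx":0,"dy":0,"dz":0.015,"hand":255},{"rx":0,"ry":0,"rz":0,"dx":0,"dy":0,"dz":0.015,"hand":255},{"rx":0,"ry":0,"rz":0,"dx":0,"dy":-0.0072,"dz":0.011,"hand":255},{"rx":0,"ry":0,"rz":0,"dx":0,"dy":-0.0072,"dz":0.011,"hand":255},{"rx":0,"ry":0,"rz":0,"dx":0,"dy":-0.0057,"dz":0.0117,"hand":255},{"rx":0,"ry":0,"rz":0,"dx":0,"dy":-0.0057,"dz":0.0117,"hand":255},{"rx":0,"ry":0,"rz":0,"dx":0,"dy":-0.0041,"dz":0.0123,"hand":255},{"rx":0,"ry":0,"rz":0,"dx":0,"dy":-0.0041,"dz":0.0123,"hand":255},{"rx":0,"ry":0,"rz":0,"dx":0,"dy":0,"dz":0,"hand":255}]'
python3 -m pendant '[{"rx":0,"ry":0,"rz":0,"dx":0,"dy":-0.0025,"dz":0.0127,"hand":255},{"rx":0,"ry":0,"rz":0,"dx":0,"dy":-0.0025,"dz":0.0127,"hand":255},{"rx":0,"ry":0,"rz":0,"dx":0,"dy":-0.0016,"dz":0.0127,"hand":255},{"rx":0,"ry":0,"rz":0,"dx":0,"dy":0,"dz":0.006,"hand":255},{"rx":0,"ry":0,"rz":0,"dx":0,"dy":0,"dz":0,"hand":255},{"rx":0,"ry":0,"rz":0,"dx":0,"dy":0,"dz":0,"hand":255}]'
```

```text
clock: 8.8
ee_pos: [529.7, -201.2, 199.5]
orientation: [2.343, 2.089, 0.0]
force: [-5.9, 0.2, 6.1]
finger_gap: -0.2
finger_force: 3.3
clock: 9.4
ee_pos: [524.2, -200.9, 154.2]
orientation: [2.343, 2.089, 0.001]
force: [-2.4, 0.1, 5.0]
finger_gap: -0.1
finger_force: 2.7
```

```bash
python3 -m pendant '[{"rx":0,"ry":0,"rz":0,"dx":0,"dy":0,"dz":0.004,"hand":255},{"rx":0,"ry":0,"rz":0,"dx":0,"dy":0,"dz":0.003,"hand":255},{"rx":0,"ry":0,"rz":0,"dx":0,"dy":0,"dz":0,"hand":255}]'
python3 -m pendant '[{"rx":0,"ry":0,"rz":0,"dx":0,"dy":0,"dz":0.004,"hand":255},{"rx":0,"ry":0,"rz":0,"dx":0,"dy":0,"dz":0,"hand":255}]'
python3 -m pendant '[{"rx":0,"ry":0,"rz":0,"dx":0,"dy":0,"dz":0.003,"hand":255},{"rx":0,"ry":0,"rz":0,"dx":0,"dy":0,"dz":0,"hand":255}]'
```

```text
clock: 9.7
ee_pos: [523.5, -200.8, 146.6]
orientation: [2.344, 2.089, -0.0]
force: [-4.9, -1.2, 7.5]
finger_gap: -0.2
finger_force: 3.6
clock: 9.9
ee_pos: [523.5, -200.8, 142.5]
orientation: [2.344, 2.089, -0.0]
force: [-4.3, -0.4, 7.7]
finger_gap: 0.2
finger_force: 3.6
clock: 10.1
ee_pos: [523.4, -200.8, 140.6]
orientation: [2.344, 2.089, 0.0]
force: [-7.0, 0.0, 13.2]
finger_gap: -0.1
finger_force: 6.5
```

That is at the stop (z 141). I'm backing off and checking the catch.

```bash
python3 -m pendant '[{"rx":0,"ry":0,"rz":0,"dx":0,"dy":0,"dz":0.001,"hand":255},{"rx":0,"ry":0,"rz":0,"dx":0,"dy":0,"dz":0,"hand":255},{"rx":0,"ry":0,"rz":0,"dx":0,"dy":0,"dz":-0.008,"hand":255},{"rx":0,"ry":0,"rz":0,"dx":0,"dy":0,"dz":-0.01,"hand":255},{"rx":0,"ry":0,"rz":0,"dx":0,"dy":0,"dz":-0.01,"hand":255},{"rx":0,"ry":0,"rz":0,"dx":0,"dy":0,"dz":0,"hand":255},{"rx":0,"ry":0,"rz":0,"dx":0,"dy":0,"dz":0,"hand":255}]'
```

```text
clock: 10.8
ee_pos: [523.2, -200.2, 165.4]
orientation: [2.345, 2.09, 0.001]
force: [0.0, 0.5, -0.8]
finger_gap: 0.0
finger_force: 0.0
```

Force is zero at z 165, so the lever is caught. I'll retreat and verify the whole scene.

```bash
python3 -m pendant '[{"rx":0,"ry":0,"rz":0,"dx":0,"dy":0,"dz":-0.04,"hand":255},{"rx":0,"ry":0,"rz":0,"dx":0,"dy":0,"dz":-0.045,"hand":255},{"rx":0,"ry":0,"rz":0,"dx":0,"dy":-0.02,"dz":-0.045,"hand":255},{"rx":0,"ry":0,"rz":0,"dx":0,"dy":-0.04,"dz":-0.02,"hand":255},{"rx":0,"ry":0,"rz":0,"dx":0,"dy":-0.04,"dz":0,"hand":255},{"rx":0,"ry":0,"rz":0,"dx":0,"dy":0,"dz":0,"hand":255},{"rx":0,"ry":0,"rz":0,"dx":0,"dy":0,"dz":0,"hand":255}]'
python3 - <<'E'
import m
from h import *
m.go('5')
im,P=cloud("scene")
hsv=cv2.cvtColor(im,cv2.COLOR_BGR2HSV)
Q=P[(P[...,2]>120)&(P[...,2]<175)&(hsv[...,1]>90)&(P[...,0]<600)&(P[...,0]>480)&(P[...,1]<-140)&(P[...,1]>-270)]
print("lever bar",len(Q),np.median(Q,0),np.percentile(Q,[2,98],axis=0).round(0).tolist())
a=cv2.resize(im[90:310,110:310],None,fx=2.7,fy=2.7,interpolation=cv2.INTER_CUBIC);cv2.imwrite("pics/f.png",np.clip(a*1.6,0,255).astype('uint8'))
E
```

```text
clock: 11.5
ee_pos: [423.1, -188.8, 315.1]
orientation: [2.346, 2.089, 0.001]
force: [0.4, -0.5, -0.2]
finger_gap: 0.2
finger_force: 0.0
scene setarm 157 (np.float32(0.89300615), np.float32(218.53552))
scene plate 0.8 1170 (np.float32(0.88959545), np.float32(210.5351))
scene plate 0.9 1203 (np.float32(0.8915176), np.float32(210.36583))
top setarm 64 (np.float32(0.89432645), np.float32(219.05824))
top plate 0.8 615 (np.float32(0.89380825), np.float32(209.5119))
top plate 0.9 634 (np.float32(0.89660674), np.float32(209.27687))
lever bar 298 [ 527.6437397  -197.38405094  151.61805052] [[512.0, -244.0, 134.0], [584.0, -154.0, 157.0]]
```

View pics/f.png

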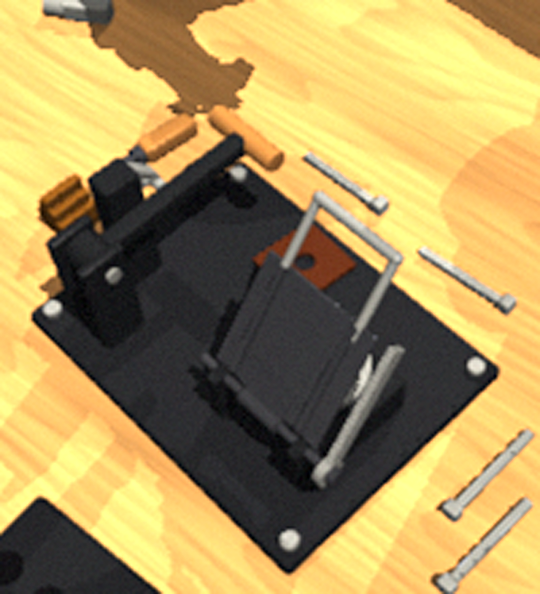

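The picture shows the lever held down (grip bar around crop (245,138)), the shield parallel to the setting arm, and the nails, washer, hardie and punch where they lay. Both views put the shield and setting arm within 0.005 rad of each other.

```bash
python3 -c "
from workcell import bot;print(bot.sign_off())"
```

```text
the job is handed in; nothing more can be done
None
```

The job is handed in: the shield stands by itself at about 0.89 rad, parallel to the setting arm, the catch holds the lever down, and the loose things look undisturbed (finished at about 12 s of the 48 s).

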